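# Run a fingertip along the reagent block and fold its lids shut

### The arm

A 7-joint arm with a two-finger parallel gripper is mounted at the origin on the work surface. World frame = base frame: x ahead of the robot, y to its left, z up, the work surface at z = 0. Lengths are in m, angles in rad, forces in N, time in s.
With the tool pointing down it reaches from about 0.4 to 0.85 m from the base axis. Payload 10.4 kg.
Tool frame: the origin (TCP) lies on the centre line of the jaws, within the pads' length; the fingertips stand 14 mm ahead of it and the grasp point (between the pads) lies 5 mm behind it (manip.tip_reach is the distance from the TCP to the fingertips, in m); z points along the fingers, y is the line along which they close (so a half turn about z gives the same grasp; the last joint's range is limited). The gripper opens to 85 mm and grips with 20 to 120 N. Pads are 22 mm wide; open, the fingers measure 114 mm over their backs; the gripper's body (76 mm by 85 mm) begins 54 mm behind the grasp point. The pads swing forward as they close: fully open they stand 13 mm farther back than shut.
Start: joints at [1.221, 0.332, -0.065, 1.46, 0.022, 1.35, -0.088], TCP at [0.201, -0.592, 0.245] pointing down, gripper open.
Joint ranges: [-2.6, 2.6], [-0.5, 2.12], [-1.47, 1.34], [0.16, 2.42], [-1.27, 4.41], [0.06, 2.06], [-2.6, 2.6]. Speed limits (rad/s): [2.22, 2.22, 2.79, 2.79, 3.14, 3.14, 3.14].

### API

Orientations are given as a unit quaternion [x, y, z, w].
In Python, from workcell import manip gives the robot as it stands.
- The arm moves only by the shell command python3 -m pendant 'ROWS' [FORCE]. ROWS is JSON, a list of rows, each a list of 7 numbers: the shift along the tool's x, y, z in units of 50 mm (1.0 is 50 mm), then the turn, a rotation vector about the tool's x, y, z in units of 8 degrees (1.0 is 8 degrees), then the opening, from -1 (shut) to 1 (fully open), so that 0 is half open. In form: [[dx, dy, dz, ax, ay, az, jaw], ...]. A call has exactly 10 rows; each row is the pose to reach, as a shift and turn from the pose commanded when the call began, along the tool's axes at that moment; what a row does not reach only later rows make up. A row lasts 1/8 s, in which the tool goes at most 62.5 mm and 10.7 degrees, less where a joint would pass 70% of its speed; a pose out of reach is approached as far as the arm can. A call with a gripper value outside its range is refused whole. The fingers move at their own pace and stop on an object; FORCE is the grip in N (left out, the last holds). Time passes only in rows, so rows that repeat a pose let the fingers close, or fill a call up. It gives the time, the measured TCP pose, the force, the opening and the grip force at its end, in the units of the state.
- manip.get_obs(): the state, without advancing time (a new reading comes with each control period).
- manip.camera(name): name is "scene" or "top" or "wrist"; returns (picture, depth): 420x560x3 uint8, red, green, blue; 420x560 float32, m along the optical axis (not along the pixel's ray), 0 where there is no reading.
- manip.get_calibration(name): a dict with "fx", "fy", "cx", "cy" (pixels), "xyz" and "orientation" of the camera in the world. Camera axes: x right, y up, looking along -z (the intrinsics and any distortion apply to the point x, -y, -z); pixel columns grow to the right and rows downward; lengths in m; the calibration is good to about 2 mm. A picture is of the moment at which its call begins: read the wrist's pose just before it. get_calibration takes no time and is no camera call; for the wrist camera it gives the pose at the moment of the call.
- manip.hand_in(): hands the job in; it is judged then, once.
Trained networks look in the newest picture that a camera, given by its name, has taken for a name from the list of things; names that differ only in an ending like _2 or _b are one class to them, and where a whole thing is asked for, a point or a joint stands for the part that bears it (a point fixed in the world has none). Each returns a list of dicts, best first, with "p" (0 to 1); they miss things now and then, are a little off and sometimes report something else, mostly with a low value. They report only what shows in the picture. A call takes as long as a camera call. They do not tell look-alikes from the thing itself.
- manip.find_in(thing, camera): "box" ([left, top, right, bottom] in pixels, round what is visible of it).
- manip.trace(thing, camera): "pixels" (420x560 bool, what is visible of it) and "box" ([left, top, right, bottom] in pixels, round what is visible of it).
- manip.tip_of(thing, camera): "pixel" ([column, row] in pixels: a listed point, or the origin of a listed thing).
The state is a dict: "clock": time; "joint_pos": joint angles; "joint_velocities": joint speeds; "tau": joint torques, N m; "position": TCP position; "ee_rot": TCP orientation; "ft_force": force on the tool from outside, world axes, zero at the start; "torque": the same for the moment, N m; "grip_width": opening from 0.0 (shut) to 1.0 (fully open); "grasp_force": force on a finger pad.
Only numpy, scipy, OpenCV 4.12 (cv2) and the standard library are available. Lean on these libraries where they do the work, as an engineer would, in place of code of your own. Each camera call takes 0.05 s, during which the arm holds its last target. There are 200 camera calls.

### The job

The four flip lids of the white reagent block stand open. Run the fingertips lightly along the row towards the vial that stands in the end of the block, folding the lids shut one after another, beginning with the lid farthest from the vial, until all four lie flat. Grasp and lift nothing, do not lean on the block, leave the vial standing in its socket and everything else where it is, and finish clear of everything.

Things in the scene. Friction and masses are not known exactly. Their poses are not given: they have to be found in the camera images.
- block: Fixed white plastic reagent block, 238 x 56 x 42 mm (x, y, z), origin at the centre of its underside, its x axis along the row, z up. Four wells in a row under four flip lids, then at the +x end a round socket in which the vial stands. Lids closed, their upper faces lie 47 mm above the bench. The hinges lie across the row at x = -103, -61, -19, +23 mm, 44 mm above the bench; lid 1 is at -103, lid 4 next to the vial. Bench height is z = 0. The block may point in any direction.
- row_start (a point): Point on the row's centre line at the hinge of lid 1, at the height of the closed lids' upper faces (47 mm above the bench). The block's end face is 16 mm before it.
- row_end (a point): Point on the row's centre line where the free edge of lid 4 lies once closed, at the height of the closed lids' upper faces (47 mm). The vial's axis is 42 mm beyond it.
- vial_mid (a point): Glass vial with white cap, diameter 21 mm, 62 mm tall, standing loose in the socket at the end of the block, so that its top is 74 mm above the bench; point half-way up. Leave alone.
- pen_mid (a point): Marker pen 126 mm long and 12 mm thick lying along the block, its axis about 64 mm to the block's -y side. Leave alone.
- jar_mid (a point): Amber jar, diameter 42, height 60 mm, standing about 88 mm to the block's +y side; point half-way up. Leave alone.
- beaker_mid (a point): Glass beaker, diameter 60, height 70 mm, to the left of the block; point half-way up. Leave alone.
- bottle_mid (a point): Glass bottle, diameter 64, height 160 mm, to the left; point half-way up. Leave alone.
- wash_mid (a point): White wash bottle, diameter 60, height 140 mm, at the right; point half-way up. Leave alone.
- dishes_mid (a point): Stack of clear dishes, diameter 92, height 45 mm, to the right, near the robot; point half-way up. Leave alone.
- lid1 (a joint): Opening angle of lid 1 (rad): 0 closed flat, 1.57 upright, 1.9 the stop leaning back. Clear plate with grey rim, 44 mm wide, 36 mm from hinge to the free edge of its tab, 4 mm thick, hinged on its side away from the vial: its free edge swings towards the vial as it closes. A stiff hinge (8 mN m of friction): it stays at any angle where it is left, does not fall shut, and gives way to less than 3 N unless pushed right beside the hinge.
- lid1_edge (a point): Middle of the free edge of lid 1, 36 mm from its hinge (it moves with the lid).
- lid2 (a joint): Opening angle of lid 2 (rad): 0 closed flat, 1.57 upright, 1.9 the stop leaning back. Clear plate with grey rim, 44 mm wide, 36 mm from hinge to the free edge of its tab, 4 mm thick, hinged on its side away from the vial: its free edge swings towards the vial as it closes. A stiff hinge (8 mN m of friction): it stays at any angle where it is left, does not fall shut, and gives way to less than 3 N unless pushed right beside the hinge.
- lid2_edge (a point): Middle of the free edge of lid 2, 36 mm from its hinge (it moves with the lid).
- lid3 (a joint): Opening angle of lid 3 (rad): 0 closed flat, 1.57 upright, 1.9 the stop leaning back. Clear plate with grey rim, 44 mm wide, 36 mm from hinge to the free edge of its tab, 4 mm thick, hinged on its side away from the vial: its free edge swings towards the vial as it closes. A stiff hinge (8 mN m of friction): it stays at any angle where it is left, does not fall shut, and gives way to less than 3 N unless pushed right beside the hinge.
- lid3_edge (a point): Middle of the free edge of lid 3, 36 mm from its hinge (it moves with the lid).
- lid4 (a joint): Opening angle of lid 4 (rad): 0 closed flat, 1.57 upright, 1.9 the stop leaning back. Clear plate with grey rim, 44 mm wide, 36 mm from hinge to the free edge of its tab, 4 mm thick, hinged on its side away from the vial: its free edge swings towards the vial as it closes. A stiff hinge (8 mN m of friction): it stays at any angle where it is left, does not fall shut, and gives way to less than 3 N unless pushed right beside the hinge.
- lid4_edge (a point): Middle of the free edge of lid 4, 36 mm from its hinge (it moves with the lid).
Things that resemble listed ones, but are neither listed nor needed, are in the scene too. Leave any red look-alike of the block alone.

How it is judged:
On the way, in this order (a step that is already met when the one before it is completed fails the run):
1. lid 1 is folded down (within 0.35 rad of flat), in the order of the row (value of joint lid1 below 0.35 rad).
2. lid 2 is folded down (within 0.35 rad of flat), in the order of the row (value of joint lid2 below 0.35 rad).
3. lid 3 is folded down (within 0.35 rad of flat), in the order of the row (value of joint lid3 below 0.35 rad).
4. lid 4 is folded down (within 0.35 rad of flat), in the order of the row (value of joint lid4 below 0.35 rad).
At the end, for the whole second after the job is handed in: All four lids lie flat: each within 0.15 rad of closed (free edge at most 5 mm up). The vial stands in its socket, and the vial, pen, jar, beaker, bottle, wash bottle and dishes are within 12 mm of where they were (value of joint each of lid1, lid2, lid3, lid4 below 0.15 rad and angle between vial_mid's own z axis and vertical below 0.2 rad and distance of each of vial_mid, pen_mid, jar_mid, beaker_mid, bottle_mid, wash_mid, dishes_mid from where it was at the start of the episode below 0.012 m); the robot touches nothing.
It fails at once if the block or its lids are pressed or pushed with more than 25 N (contact force between block and the fingers above 25 N or contact force between block and the arm above 25 N).
It fails at once if a bystander (vial, pen, jar, beaker, bottle, wash bottle, dishes) is lifted, carried or pushed more than 12 mm (distance of any of vial_mid, pen_mid, jar_mid, beaker_mid, bottle_mid, wash_mid, dishes_mid from where it was at the start of the episode above 0.012 m).
It also fails if it takes over 40 s, if anything falls off the work surface, if the arm or the gripper's body presses on something with over 40 N, if the wrist force passes 120 N, or if a joint passes its speed limit or range.

## Working session

There is one attempt and no reset: what is moved stays moved. The work goes in short steps, Python scripts to look and compute and a shell command to move; the robot and the scene stay as the last step left them, time stands still between calls to the robot, and variables do not carry over. Pictures are saved under pics/ and viewed, at most 10 in all, crops included, and the job is handed in when it is done.

```bash
mkdir -p pics
cat > h.py <<'E'
import numpy as np, cv2
from workcell import manip
from scipy.spatial.transform import Rotation as R
def snap(cam,name=None):
    c=manip.get_calibration(cam); im,d=manip.camera(cam)
    if name: cv2.imwrite('pics/'+name,im[:,:,::-1])
    return c,im,d
def world(c,u,v,d):
    p=np.array([(u-c['cx'])/c['fx']*d,-(v-c['cy'])/c['fy']*d,-d])
    return R.from_quat(c['orientation']).apply(p)+c['xyz']
def onz(c,u,v,z):
    r=world(c,u,v,1.)-c['xyz']; return c['xyz']+r*(z-c['xyz'][2])/r[2]
E
python3 - <<'E'
from h import *
print(manip.get_obs())
for cam in ['top','scene']:
    c,im,d=snap(cam,cam+'0.png'); print(cam,c)
    for t,z in [('row_start',.047),('row_end',.047),('block',0),('vial_mid',.043),('jar_mid',.03),('pen_mid',.006)]:
        for r in manip.tip_of(t,cam)[:3]:
            u,v=r['pixel']; print(t,round(r['p'],2),np.round([u,v]),np.round(onz(c,u,v,z),3))
    for r in manip.find_in('block',cam)[:3]: print('box',r)
E
```

```text
{'clock': 0.0, 'joint_pos': array([ 1.22141046,  0.3328728 , -0.06471441,  1.46098945,  0.02158198,
        1.34990951, -0.0885122 ]), 'joint_velocities': array([ 8.06958997e-06, -2.87472478e-04, -1.62648116e-03, -2.76900495e-05,
        8.01319592e-04,  1.69517409e-03,  7.72087010e-04]), 'tau': array([ 3.34059632e-05, -6.25436497e+01,  4.95064328e-02, -3.91614139e+01,
        1.62584195e-02,  9.79690289e-03, -1.30334655e-06]), 'position': array([ 0.20051088, -0.59156088,  0.2444924 ]), 'ee_rot': array([ 9.86679191e-01,  1.62676436e-01, -1.44823370e-04, -7.27886857e-04]), 'ft_force': array([-0.87116944, -1.11473794, -0.39516977]), 'torque': array([-0.03394482, -0.01908073,  0.01858825]), 'grasp_force': 0.0, 'grip_width': 0.9980863049494545}
top {'fx': 467.1303905010905, 'fy': 467.1303905010905, 'cx': 278.9149176832984, 'cy': 211.52424628599584, 'xyz': array([0.28472288, 0.03500724, 1.4210525 ]), 'orientation': array([ 0.03468183, -0.04917241, -0.70231434,  0.70931926])}
row_start 0.88 [415. 326.] [ 0.119 -0.389  0.047]
row_start 0.76 [298. 204.] [ 0.472 -0.05   0.047]
row_start 0.62 
[... 678 characters left out ...]
ay([ 1.18156746, -0.14465752,  1.03351597]), 'orientation': array([0.24803919, 0.19973014, 0.58773456, 0.74374224])}
row_start 0.96 [121. 148.] [ 0.127 -0.388  0.047]
row_start 0.81 [256. 215.] [ 0.459 -0.052  0.047]
row_end 0.83 [284. 263.] [ 0.617 -0.012  0.047]
row_end 0.73 [142. 178.] [ 0.262 -0.333  0.047]
block 0.57 [276. 255.] [ 0.561 -0.021  0.   ]
vial_mid 0.66 [271. 230.] [ 0.511 -0.022  0.043]
vial_mid 0.54 [292. 272.] [ 0.645 -0.001  0.043]
jar_mid 0.61 [297. 228.] [0.514 0.046 0.03 ]
jar_mid 0.42 [158. 238.] [ 0.461 -0.308  0.03 ]
jar_mid 0.25 [293. 274.] [0.643 0.003 0.03 ]
box {'box': [109.5, 138.4, 168.1, 206.1], 'p': 0.86}
box {'box': [242.8, 207.4, 310.4, 296.1], 'p': 0.64}
```

View pics/top0.png

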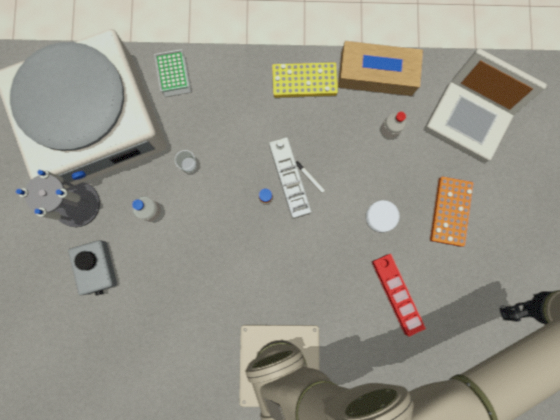

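View pics/scene0.png

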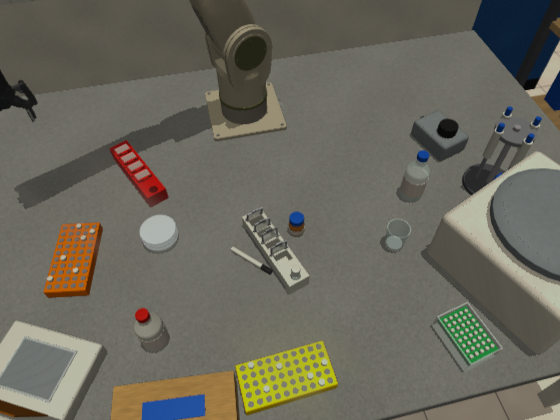

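Candidates for the block: the white one at top-picture pixel (290,178), with the vial at (281,145), and the red look-alike at (398,295). I choose the white one, whose row runs from about (0.46,-0.05) to (0.615,-0.013). I'll check it in a close crop.

Run:
```python
import cv2
im=cv2.imread('pics/scene0.png')[190:305,225:330]
cv2.imwrite('pics/crop.png',cv2.resize(im,None,fx=5,fy=5,interpolation=cv2.INTER_CUBIC))
```

```text
(no output)
```

View pics/crop.png

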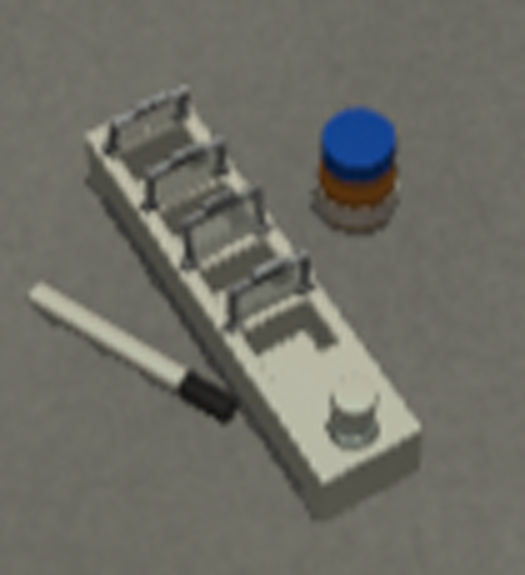

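```bash
python3 -m pendant '[[0.8,-0.9,0,0,0,0.1,-1],[1.6,-1.7,0,0,0,0.2,-1],[2.4,-2.6,0,0,0,0.3,-1],[3.2,-3.5,0,0,0,0.4,-1],[4,-4.4,0,0,0,0.5,-1],[4.8,-5.2,0,0,0,0.55,-1],[5.6,-6.1,0,0,0,0.55,-1],[6.4,-7,0,0,0,0.55,-1],[7.2,-7.9,0,0,0,0.55,-1],[7.8,-8.6,0,0,0,0.55,-1]]'
```

```text
clock: 2.05
position: [0.4326, -0.057, 0.2457]
ee_rot: [0.992, 0.125, 0.0, 0.0]
ft_force: [-0.1, -0.3, -1.0]
grip_width: 0.0
grasp_force: 0.0
```

The crop shows the white block with four lids upright and the vial at its lower right end (about 352,410). The jar and pen stand on either side, so the choice is confirmed. Next I take a closer look from the wrist camera.

Run:
```python
from h import *
for cam in ['wrist','top']:
    c,im,d=snap(cam,cam+'1.png'); print(cam,np.round(c['xyz'],3))
    for t,z in [('row_start',.047),('row_end',.047),('vial_mid',.043),('lid1_edge',.08),('lid4_edge',.08)]:
        for r in manip.tip_of(t,cam)[:2]:
            u,v=r['pixel']; print(t,round(r['p'],2),np.round([u,v]),np.round(onz(c,u,v,z),3))
    if cam=='wrist':
        # points on block top face from depth
        v,u=np.mgrid[0:420:3,0:560:3]; v=v.ravel();u=u.ravel(); dd=d[v,u]; k=dd>0
        P=np.array([world(c,a,b,e) for a,b,e in zip(u[k],v[k],dd[k])])
        col=im[v[k],u[k]].astype(int)
        m=(abs(P[:,2]-.042)<.004)&(P[:,0]>.38)
        if m.sum()>20:
            r=cv2.minAreaRect(P[m][:,:2].astype(np.float32)*1000); print('top rect',m.sum(),r,np.median(P[m][:,2]))
```

```text
wrist [ 0.499 -0.039  0.375]
row_start 0.78 [287. 156.] [ 0.454 -0.058  0.047]
row_start 0.5 [182.  72.] [0.499 0.043 0.047]
row_end 0.41 [351.  47.] [ 0.551 -0.086  0.047]
lid1_edge 0.97 [283. 147.] [ 0.464 -0.051  0.08 ]
top rect 809 ((463.7763366699219, -156.81478881835938), (375.858154296875, 137.5635223388672), 70.11910247802734) 0.04275201825555586
top [0.285 0.035 1.421]
row_start 0.87 [415. 325.] [ 0.121 -0.39   0.047]
row_start 0.77 [300. 208.] [ 0.46  -0.056  0.047]
row_end 0.88 [282. 159.] [ 0.607 -0.002  0.047]
row_end 0.88 [388. 276.] [ 0.262 -0.312  0.047]
vial_mid 0.5 [281. 147.] [0.646 0.003 0.043]
lid1_edge 0.66 [409. 318.] [ 0.147 -0.363  0.08 ]
lid4_edge 0.69 [181. 160.] [0.592 0.294 0.08 ]
lid4_edge 0.67 [394. 120.] [ 0.722 -0.333  0.08 ]
```

View pics/wrist1.png

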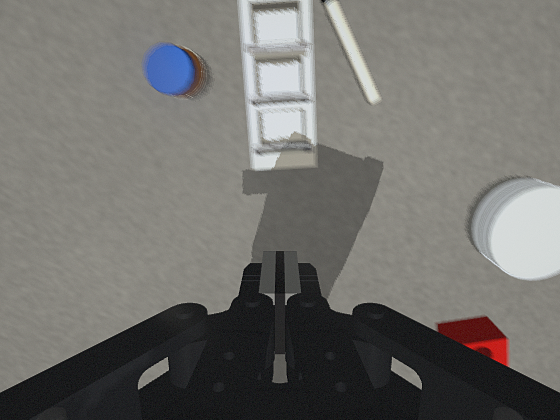

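The wrist picture shows the block's near end at about (284,168), lid 1 at (285,148) and the pen at (352,50). The row tilts a few degrees left of the tool's x axis. I'll fit the block's outline to measure it.

Run:
```python
from h import *
c=manip.get_calibration('wrist'); im=cv2.imread('pics/wrist1.png')
for u,v in [(250,170),(317,166),(239,0),(302,0)]: print(np.round(onz(c,u,v,.042),4))
sub=im[0:200,200:340].min(2)
m=(sub>150).astype(np.uint8); m=cv2.morphologyEx(m,cv2.MORPH_CLOSE,np.ones((9,9)))
n,l,s,_=cv2.connectedComponentsWithStats(m); i=1+s[1:,4].argmax(); print(s[i])
L=[];Rr=[]
for v in range(5,150):
    k=np.where(l[v]==i)[0]
    if len(k): L.append(onz(c,k.min()+200,v,.042)[:2]); Rr.append(onz(c,k.max()+200,v,.042)[:2])
mid=(np.array(L)+np.array(Rr))/2
for a in (np.array(L),np.array(Rr),mid):
    vx,vy,x,y=cv2.fitLine(a.astype(np.float32),cv2.DIST_HUBER,0,.01,.01).ravel(); print(np.degrees(np.arctan(vy/vx)),x,y)
print('width',np.median(np.linalg.norm(np.array(L)-Rr,axis=1)))
o=manip.get_obs(); print(o['position'],o['ee_rot'])
```

```text
[ 0.4314 -0.0324  0.042 ]
[ 0.4496 -0.0892  0.042 ]
[0.5621 0.0069 0.042 ]
[ 0.5744 -0.0414  0.042 ]
[   37     0    80   171 10657]
17.66728 0.505629 -0.009467713
17.739128 0.527001 -0.06445498
17.634304 0.5129632 -0.03805532
width 0.05901492381850148
[ 0.43184613 -0.06003224  0.24529735] [ 9.92261733e-01  1.24163798e-01 -2.14305250e-06  6.67344610e-05]
```

```bash
python3 -m pendant '[[-0.22,0.08,0.3,0,0,-0.2,-1],[-0.22,0.08,0.8,0,0,-0.42,-1],[-0.22,0.08,1.3,0,0,-0.42,-1],[-0.22,0.08,1.8,0,0,-0.42,-1],[-0.22,0.08,2.3,0,0,-0.42,-1],[-0.22,0.08,2.8,0,0,-0.42,-1],[-0.22,0.08,3.2,0,0,-0.42,-1],[-0.22,0.08,3.5,0,0,-0.42,-1],[-0.22,0.08,3.6,0,0,-0.42,-1],[-0.22,0.08,3.6,0,0,-0.42,-1]]'
python3 - <<'E'
from h import *
c,im,d=snap('wrist','wrist2.png'); o=manip.get_obs(); p=o['position']; q=R.from_quat(o['ee_rot']).as_matrix()
print(p,q[:,0],manip.tip_reach, np.round(c['xyz'],3),o['ft_force'])
u=np.array([.953,.303]); s=np.array([.4557,-.056]); e=p[:2]-s; print('along',e@u,'lat',e@[-u[1],u[0]])
E
```

```text
clock: 3.9
position: [0.4224, -0.0662, 0.0654]
ee_rot: [0.988, 0.154, 0.0, -0.0]
ft_force: [0.2, -0.3, 0.9]
grip_width: -0.002
grasp_force: 0.0
[ 0.42269325 -0.06614527  0.06576889] [9.52754755e-01 3.03740075e-01 5.86139596e-04] 0.014 [ 0.488 -0.044  0.195] [0.24488481 0.0562174  0.80080558]
along -0.034529445934049934 lat 0.0003326018772330679
```

View pics/wrist2.png

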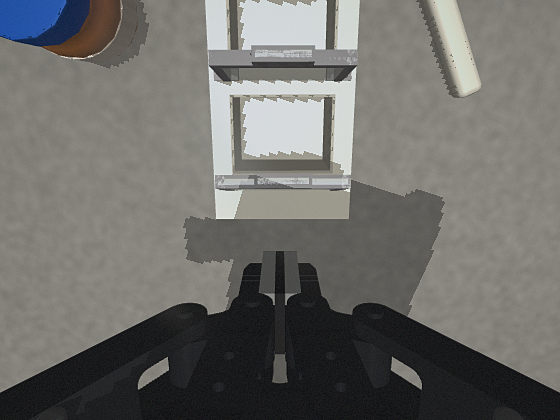

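The fingers (column 280) are centred on the row (column 282). Lid 1 is at row 185, just ahead of them. The tips are at 51.5 mm, so I'll lower them 2 mm and sweep slowly.

```bash
python3 -m pendant '[[0.1,0,0.04,0,0,0,-1],[0.22,0,0.04,0,0,0,-1],[0.34,0,0.04,0,0,0,-1],[0.46,0,0.04,0,0,0,-1],[0.6,0,0.04,0,0,0,-1],[0.74,0,0.04,0,0,0,-1],[0.9,0,0.04,0,0,0,-1],[1.06,0,0.04,0,0,0,-1],[1.2,0,0.04,0,0,0,-1],[1.3,0,0.04,0,0,0,-1]]'
python3 - <<'E'
from h import *
c,im,d=snap('wrist','wrist3.png'); o=manip.get_obs(); p=o['position']
print(p,o['ft_force'])
u=np.array([.953,.303]); s=np.array([.4557,-.056]); e=p[:2]-s; print('along',e@u,'lat',e@[-u[1],u[0]])
E
```

```text
clock: 5.2
position: [0.4847, -0.0461, 0.0633]
ee_rot: [0.988, 0.154, 0.0, -0.0]
ft_force: [-1.9, -0.1, 1.8]
grip_width: -0.002
grasp_force: 0.9
[ 0.48501556 -0.04602153  0.06335644] [0.89699923 1.05176194 0.78320392]
along 0.03096120570101754 lat 0.0006268673016414552
```

View pics/wrist3.png

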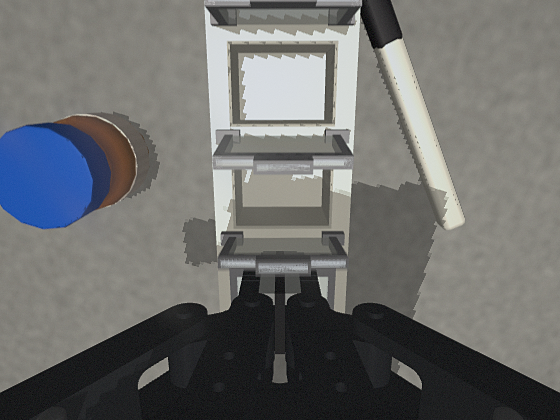

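Lid 1 is down under the fingers, and lid 2 leans against them at about (268,262). The forces are under 2 N, so I'll continue.

```bash
python3 -m pendant '[[0.1,0,0,0,0,0,-1],[0.22,0,0,0,0,0,-1],[0.34,0,0,0,0,0,-1],[0.46,0,0,0,0,0,-1],[0.6,0,0,0,0,0,-1],[0.74,0,0,0,0,0,-1],[0.88,0,0,0,0,0,-1],[1.02,0,0,0,0,0,-1],[1.15,0,0,0,0,0,-1],[1.25,0,0,0,0,0,-1]]'
```

```text
clock: 6.5
position: [0.5443, -0.0272, 0.0633]
ee_rot: [0.988, 0.154, 0.0, -0.0]
ft_force: [-1.2, -0.1, 0.1]
grip_width: -0.002
grasp_force: 0.2
```

```bash
python3 -m pendant '[[0.1,0,0,0,0,0,-1],[0.22,0,0,0,0,0,-1],[0.34,0,0,0,0,0,-1],[0.46,0,0,0,0,0,-1],[0.6,0,0,0,0,0,-1],[0.74,0,0,0,0,0,-1],[0.88,0,0,0,0,0,-1],[1.02,0,0,0,0,0,-1],[1.15,0,0,0,0,0,-1],[1.22,0,0,0,0,0,-1]]'
python3 - <<'E'
from h import *
c,im,d=snap('wrist','wrist4.png'); o=manip.get_obs(); p=o['position']
print(p,o['ft_force'])
u=np.array([.953,.303]); s=np.array([.4557,-.056]); e=p[:2]-s; print('along',e@u,'lat',e@[-u[1],u[0]])
E
```

```text
clock: 7.75
position: [0.6023, -0.0086, 0.0633]
ee_rot: [0.988, 0.154, 0.0, -0.0]
ft_force: [-0.4, 0.3, 0.3]
grip_width: -0.0
grasp_force: 0.1
[ 0.60249495 -0.00851851  0.06329662] [-0.46383686 -0.1722625   0.48980768]
along 0.15428248134839936 lat 0.0007709911276008828
```

View pics/wrist4.png

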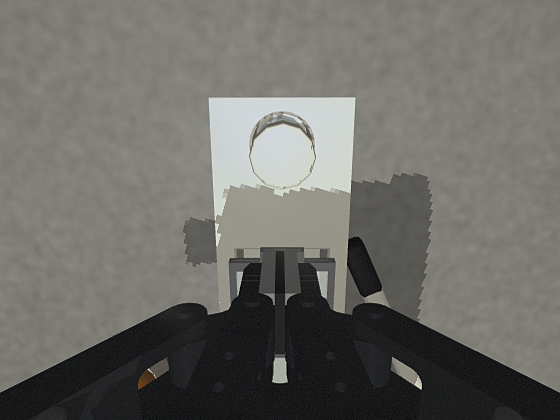

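Lid 4 is down (tab at about row 250) and the vial stands untouched at (282,150). I'll lift, back off and check all four.

```bash
python3 -m pendant '[[0,0,-0.3,0,0,0,-1],[0,0,-0.9,0,0,0,-1],[0,0,-1.6,0,0,0,-1],[-0.5,0,-2.3,0,0,0,-1],[-1,0,-3,0,0,0,-1],[-1.6,0,-3.6,0,0,0,-1],[-2.2,0,-4,0,0,0,-1],[-2.8,0,-4.2,0,0,0,-1],[-3,0,-4.2,0,0,0,-1],[-3,0,-4.2,0,0,0,-1]]'
python3 - <<'E'
from h import *
c,im,d=snap('wrist','wrist5.png'); o=manip.get_obs(); print(o['position'],o['ft_force'],np.round(c['xyz'],3))
u=np.array([.953,.303]); n=np.array([-u[1],u[0]]); s=np.array([.4557,-.056])
v,w=np.mgrid[0:420,0:560]; k=(d>0)
P=np.array([world(c,a,b,e) for a,b,e in zip(w[k],v[k],d[k])])
al=(P[:,:2]-s)@u; la=(P[:,:2]-s)@n
for i in range(4):
    x=al-.042*i; row=[]
    for lo in (2,8,14,20,26,32):
        m=(x>lo/1e3)&(x<lo/1e3+.006)&(abs(la)<.024)&(P[:,2]>.036)&(P[:,2]<.1)
        row.append(tuple(np.round(np.percentile(P[m,2]*1e3,[50,95]),1)) if m.sum()>5 else None)
    print('lid',i+1,row)
E
```

```text
clock: 9.05
position: [0.4589, -0.0545, 0.2735]
ee_rot: [0.988, 0.153, 0.0, 0.001]
ft_force: [-0.1, 1.0, -0.0]
grip_width: 0.001
grasp_force: 0.0
[ 0.45924665 -0.05417092  0.27326164] [-0.06948105  0.27799816 -0.40105771] [ 0.525 -0.032  0.403]
lid 1 [(np.float64(47.8), np.float64(48.9)), (np.float64(48.0), np.float64(49.3)), (np.float64(48.3), np.float64(49.7)), (np.float64(48.7), np.float64(50.0)), (np.float64(49.1), np.float64(50.5)), (np.float64(43.2), np.float64(50.5))]
lid 2 [(np.float64(47.6), np.float64(49.1)), (np.float64(48.0), np.float64(49.4)), (np.float64(48.3), np.float64(49.6)), (np.float64(48.7), np.float64(50.0)), (np.float64(49.1), np.float64(50.4)), (np.float64(43.1), np.float64(50.5))]
lid 3 [(np.float64(47.4), np.float64(48.8)), (np.float64(48.0), np.float64(49.4)), (np.float64(48.1), np.float64(49.7)), (np.float64(48.6), np.float64(49.8)), (np.float64(49.0), np.float64(50.4)), (np.float64(42.7), np.float64(50.2))]
lid 4 [(np.float64(47.3), np.float64(48.9)), (np.float64(47.9), np.float64(49.2)), (np.float64(48.3), np.float64(49.6)), (np.float64(48.5), np.float64(49.9)), None, None]
```

View pics/wrist5.png

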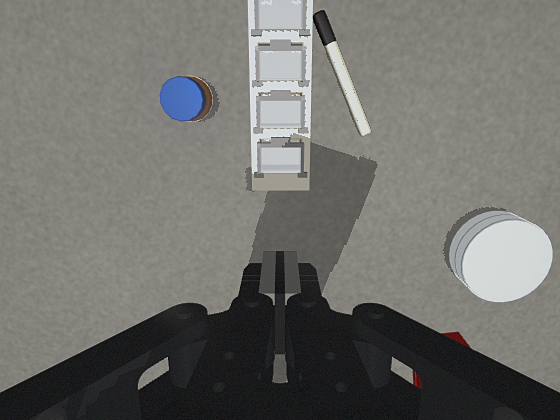

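All four lids rise the same 1.5 mm over 24 mm, about 0.06 rad and well below 0.15. The jar (188,98) and pen (340,75) look undisturbed, and the arm is clear of everything. Handing in.

```bash
python3 -c "
from workcell import manip; print(manip.hand_in())"
```

```text
the job is handed in; nothing more can be done
None
```

I folded all four lids shut in order from lid 1 to lid 4, to about 0.06 rad from flat by the depth reading (limit 0.15), with the vial still standing and the arm clear; the job is handed in, but no verdict came back.

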